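Load the clinic analyser's carrier and close it

TASK

Load the blood analyser: set the T-shaped reagent cassette and the round rotor down, without dropping them, into the carrier nests that match their shapes, fully home on the nest floors, then push the carrier all the way into the analyser. Leave the straight cassette where it lies, and knock over none of the tubs and bottles.

Things in the scene. Friction and masses are not known exactly. Their poses are not given: they have to be found in the camera images.
- tee: T-shaped reagent cassette, off-white, 0.12 kg, lying loose, 30 mm thick. Origin: on the underside below the middle of the grip rib; z up. Crossbar x -45..45, y -25..7 mm; stem x -16..16, y 7..41 mm (points to +y). On top, centred over the origin: a grip rib 50 mm long (x), 14 mm wide (y), 24 mm high; whole height 54 mm.
- rotor: Round rotor, off-white disc 80 mm in diameter, 30 mm thick, ring of small grey dots on top, 0.12 kg, lying loose. Origin: centre of the underside, z up. Any yaw fits its nest. On top, centred over the origin: a grip rib 50 mm long (x), 14 mm wide (y), 24 mm high; whole height 54 mm.
- straight: Straight cassette, plain off-white bar 90 x 32 x 30 mm with the same grip rib along it; origin at the centre of its underside. It is not to be loaded: leave it where it lies.
- nest_tee (a point): Floor of the T-shaped nest in the black carrier, where the T cassette's origin comes to rest. Carrier axes: x into the analyser (closing direction), y along the front panel, z up. The nest's stem points to -x: the seated cassette has its +x along this +y, its +y along this -x. 12 mm deep, upright walls, 2.5 mm of room all round. Floor 18 mm above the bench.
- nest_round (a point): Centre of the floor of the round nest, 85 mm in diameter, 12 mm deep, in the same carrier, 111 mm beside the T nest; the rotor's origin comes to rest here. Axes as nest_tee. Floor 18 mm above the bench.
- carrier_front (a point): Middle of the outer face of the carrier's black upright front panel: 220 mm wide (y), 10 mm thick, from 8 to 63 mm above the bench. Axes as nest_tee: push along +x to close. The nest centres lie 125 mm (round) and 133 mm (T) behind this face.
- carrier (a joint): How far the carrier stands out, m: 0 fully home at its stop, 0.16 fully out; starts at 0.14 to 0.16. Slides with light friction (about 4 N at 0.1 m/s), stays where left. Slot roof 100 mm above the bench, tops of seated parts 72 mm. When home, the front panel still stands 60 mm proud of the housing.
- analyser: White desktop analyser, fixed, 300 mm deep (x), 320 mm wide (y), 208 mm high, at the left of the bench, its front (its -x) towards the middle of the bench; front 130 mm high, sloping back above. Origin: centre of its underside. The carrier slides out of its front along its -x.
- tub1: White test-strip tub, 32 mm in diameter, 95 mm tall, standing loose; origin at the centre of its underside. Do not knock over.
- tub2: A second, identical tub, likewise.
- spirit: White spirit bottle, 72 mm in diameter, 190 mm tall, standing loose; origin at the centre of its underside. Do not knock over.
Mind the look-alikes: they are no part of the job. Leave any purple or red look-alike of the tee alone.

How it is judged:
On the way:
1. the T cassette and the rotor sit released in their nests while the carrier is still out (horizontal distance between tee and nest_tee below 0.006 m and z of tee in the frame of nest_tee below 0.003 m and angle between each of tee, rotor's own z axis and vertical below 0.06 rad and angle between the x axis of tee and the y axis of nest_tee, either way round below 0.12 rad and horizontal distance between rotor and nest_round below 0.006 m and z of rotor in the frame of nest_round below 0.003 m and contact force between the fingers and tee below 0.05 N and contact force between the fingers and rotor below 0.05 N and value of joint carrier above 0.06 m), for 0.2 s.
At the end, for the whole second after the job is handed in: The carrier is fully home (within 5 mm of its stop), with the T cassette in the T nest and the rotor in the round nest: each within 6 mm of its nest's centre, within 3 mm of the nest floor and flat within 0.06 rad, the cassette aligned within 0.12 rad, both released and at rest (horizontal distance between tee and nest_tee below 0.006 m and z of tee in the frame of nest_tee below 0.003 m and angle between each of tee, rotor's own z axis and vertical below 0.06 rad and angle between the x axis of tee and the y axis of nest_tee, either way round below 0.12 rad and horizontal distance between rotor and nest_round below 0.006 m and z of rotor in the frame of nest_round below 0.003 m and contact force between the fingers and tee below 0.05 N and contact force between the fingers and rotor below 0.05 N and value of joint carrier below 0.005 m and linear speed of each of tee, rotor below 0.02 m/s); the robot touches nothing.
It fails at once if the T cassette is dropped (falls freely faster than 0.6 m/s, about 18 mm) (linear speed of tee above 0.6 m/s and contact force between the fingers and tee below 0.05 N).
It fails at once if the rotor is dropped (falls freely faster than 0.6 m/s, about 18 mm) (linear speed of rotor above 0.6 m/s and contact force between the fingers and rotor below 0.05 N).
It fails at once if the straight cassette is moved by more than 20 mm (distance of straight from where it was at the start of the episode above 0.02 m).
It fails at once if a tub or the bottle is knocked over (tilted more than 0.5 rad) (angle between any of tub1, tub2, spirit's own z axis and vertical above 0.5 rad).
It also fails if it takes over 70 s, if anything falls off the work surface, if the arm or the gripper's body presses on something with over 40 N, if the wrist force passes 120 N, or if a joint passes its speed limit or range.

ROBOT

A 6-joint arm with a two-finger parallel gripper is mounted at the origin on the work surface. World frame = base frame: x ahead of the robot, y to its left, z up, the work surface at z = 0. Lengths are in m, angles in rad, forces in N, time in s.
With the tool pointing down it reaches from about 0.35 to 0.85 m from the base axis. Payload 8.1 kg.
Tool frame: the origin (TCP) lies on the centre line of the jaws, within the pads' length; the fingertips stand robot.tips_ahead ahead of it and the grasp point (between the pads) lies 6 mm ahead of it (robot.tips_ahead is the distance from the TCP to the fingertips, in m); z points along the fingers, y is the line along which they close (so a half turn about z gives the same grasp; the last joint's range is limited). The gripper opens to 93 mm and grips with 3 to 60 N. Pads are 15 mm wide; open, the fingers measure 128 mm over their backs; the gripper's body (75 mm by 188 mm) begins 65 mm behind the grasp point.
Start: joints at [-1.376, 0.13, 1.488, -0, 1.523, -0.085], TCP at [0.166, -0.577, 0.244] pointing down, gripper open.
Joint ranges: [-2.96, 2.96], [-0.89, 2.26], [0.02, 2.5], [-1.34, 4.48], [0, 2.73], [-2.66, 2.66]. Speed limits (rad/s): [2.39, 2.39, 2.79, 3.14, 3.14, 3.14].

INTERFACE

Orientations are given as a rotation vector (axis times angle).
In Python, from plant import robot gives the robot as it stands.
- The arm moves only by the tool apply_moves, never from a script. Its arguments are lists of equal length, an entry for each row: "delta_pos": the shift along the tool's x, y, z in cm, a list of three; "twist": the turn about the tool's z in rad. A call has 1 to 8 rows; each row shifts and turns the commanded pose from where the row before left it, along the tool's axes as they then stand; what a row does not reach is not made up. A row lasts 1/8 s, in which the tool goes at most 62.5 mm and 10.7 degrees, less where a joint would pass 70% of its speed; a pose out of reach is approached as far as the arm can. A call with a gripper value outside its range is refused whole. "gripper" is the finger opening in cm, from 0 to 9.3, set as the call begins (left out, the last holds). The fingers move at their own pace and stop on an object; "squeeze" is the grip in N (left out, the last holds). Time passes only in rows, so rows that do not move let the fingers close. It gives the time, the measured TCP pose, the force, the opening and the grip force at its end, in the units of the state.
- robot.read_state(): the state, without advancing time (a new reading comes with each control period).
- robot.read_camera(name): name is "side" or "top" or "wrist"; returns a dict with "frame" (480x640x3 uint8, red, green, blue), "vertical_fov" (degrees; the focal length in pixels is half the picture's height over the tangent of half this angle, whatever the lens; pixels are square), "cx", "cy" (the principal point, pixels), "R" (3x3) and "t" (3): a world point X has camera coordinates R X + t. Camera axes: x right, y down, z forward; pixel columns grow to the right and rows downward; lengths in m; the calibration is good to about 2 mm. A picture is of the moment at which its call begins. There is no depth.
- robot.close_job(): hands the job in; it is judged then, once.
The state is a dict: "t": time; "q": joint angles; "dq": joint speeds; "joint_torque": joint torques, N m; "tool_pos": TCP position; "orientation": TCP orientation; "force": force on the tool from outside, world axes, zero at the start; "wrist_torque": the same for the moment, N m; "opening": finger opening in m; "gripper_force": force on a finger pad.
Only numpy, scipy, OpenCV 4.12 (cv2) and the standard library are available. Lean on these libraries where they do the work, as an engineer would, in place of code of your own. Each camera call takes 0.05 s, during which the arm holds its last target. There are 200 camera calls.

## Working session

There is one attempt and no reset: what is moved stays moved. The work goes in short steps, Python scripts to look and compute and a tool call to move; the robot and the scene stay as the last step left them, time stands still between calls to the robot, and variables do not carry over. Pictures are saved under pics/ and viewed, at most 13 in all, crops included, and the job is handed in when it is done.

Besides the shell and the picture viewer there is one more tool, called after "Emit:" by a JSON object that holds its "method" and its "body". apply_moves: Moves the arm, as the interface text tells. Its arguments: {"type":"object","properties":{"delta_pos":{"type":"array"},"twist":{"type":"array"},"gripper":{"type":"number"},"squeeze":{"type":"number"}},"required":["delta_pos","twist"]}

```bash
ls; mkdir -p pics
cat > h.py <<'E'
import numpy as np, cv2, pickle
from plant import robot
def snap(n,f):
    c=robot.read_camera(n); cv2.imwrite(f'pics/{f}.png',c['frame'][:,:,::-1]); pickle.dump(c,open(f'pics/{f}.pkl','wb')); return c
def load(f): return pickle.load(open(f'pics/{f}.pkl','rb'))
def ray(c,u,v):
    f=240/np.tan(np.radians(c['vertical_fov'])/2)
    R=np.array(c['R']);t=np.array(c['t'])
    d=R.T@np.array([(u-c['cx'])/f,(v-c['cy'])/f,1]); return -R.T@t,d
def plane(c,u,v,z):
    o,d=ray(c,u,v); return o+d*(z-o[2])/d[2]
def proj(c,X):
    f=240/np.tan(np.radians(c['vertical_fov'])/2)
    p=np.array(c['R'])@np.array(X)+np.array(c['t']); return f*p[0]/p[2]+c['cx'],f*p[1]/p[2]+c['cy']
def tri(*obs):
    A=np.zeros((3,3));b=np.zeros(3)
    for c,u,v in obs:
        o,d=ray(c,u,v); d=d/np.linalg.norm(d); P=np.eye(3)-np.outer(d,d); A+=P;b+=P@o
    X=np.linalg.solve(A,b); r=[np.linalg.norm(np.cross(X-ray(c,u,v)[0],ray(c,u,v)[1]/np.linalg.norm(ray(c,u,v)[1]))) for c,u,v in obs]
    return X,r
E
python3 - <<'E'
from h import *
for n in('top','side','wrist'):
    c=snap(n,n+'0'); print(n,c['vertical_fov'],c['cx'],c['cy'],-np.array(c['R']).T@c['t'],np.round(c['R'],3).tolist())
print(robot.read_state(),robot.tips_ahead)
E
```

```text
pics
top 45.90753928131108 318.94967655760547 232.01165951525255 [0.12850967 0.00906991 1.55740654] [[-0.054, -0.999, 0.002], [-0.976, 0.053, -0.211], [0.21, -0.014, -0.978]]
side 53.707561199093746 318.7472145119325 239.8989140501402 [1.23176078 0.28515327 0.91028217] [[-0.315, 0.949, -0.017], [0.672, 0.21, -0.71], [-0.67, -0.235, -0.704]]
wrist 70.02624835153176 318.26222978966683 237.95781724458982 [ 0.23934115 -0.55546686  0.38365244] [[0.275, -0.961, -0.002], [-0.924, -0.265, 0.275], [-0.265, -0.074, -0.961]]
{'t': 0.15, 'q': array([-1.37639071e+00,  1.30982487e-01,  1.48902920e+00, -5.51031081e-06,
        1.52304078e+00, -8.54232546e-02]), 'dq': array([ 0.00118917, -0.00123054, -0.00300316,  0.00050025, -0.00111539,
        0.00041383]), 'joint_torque': array([ 4.42499932e-04, -5.60474110e+01, -4.92334628e+01,  7.67672388e-02,
        3.05987173e-02, -8.85976374e-05]), 'tool_pos': array([ 0.16563993, -0.57624858,  0.24283148]), 'orientation': array([-3.10944963e+00, -4.37918622e-01,  1.33460575e-04]), 'force': array([-1.09973102,  0.78693757, -0.71893558]), 'wrist_torque': array([-0.00076135, -0.01063638,  0.03721558]), 'gripper_force': 0.0, 'opening': 0.0929259895160804} 0.025
```

View pics/top0.png

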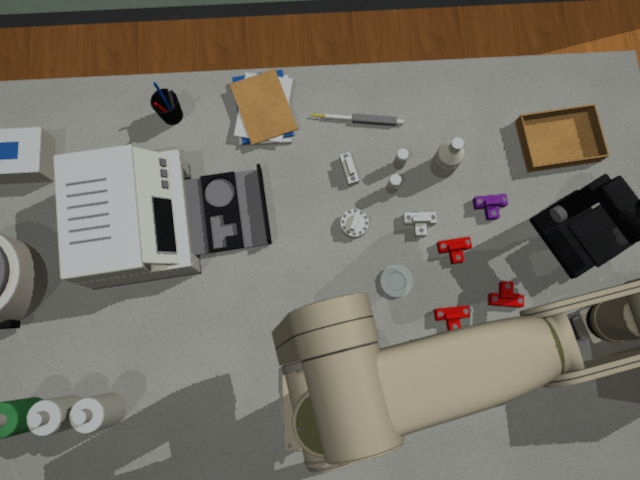

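View pics/side0.png

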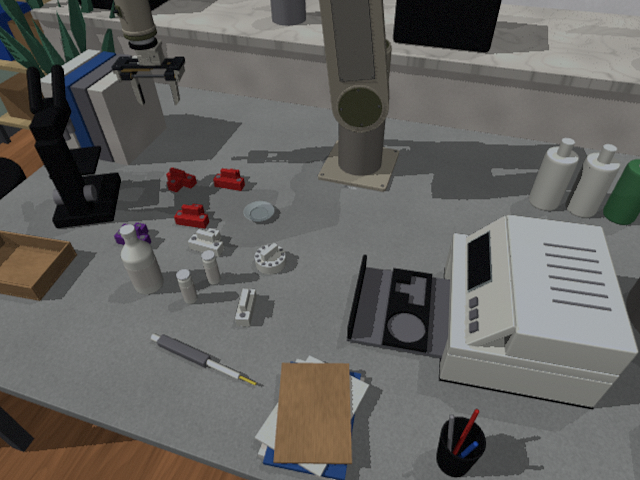

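The top view shows the white tee at about (420,221), the rotor at (354,222), the straight cassette at (348,168), tubs at (401,158) and (394,183), and the spirit bottle at (450,155). The carrier's round nest is at (219,192) and its T nest at (222,233). In the side view, the tee is at (206,240), the rotor at (270,258), and the nests at (407,327) and (411,290).

Run:
```python
from h import *
a=cv2.imread('pics/top0.png');b=cv2.imread('pics/side0.png')
def cr(im,x,y,w,h,W,H): return cv2.resize(im[y:y+h,x:x+w],(W,H),interpolation=cv2.INTER_CUBIC)
m=np.vstack([np.hstack([cr(a,330,180,120,90,400,300),cr(a,185,160,100,75*4//3-0,400,300) if 0 else cr(a,180,165,120,90,400,300)]),
 np.hstack([cr(b,180,210,120,90,400,300),cr(b,340,250,140,105,400,300)])])
cv2.imwrite('pics/m.png',m)
# white masks
for n in('top0','side0'):
    im=cv2.imread(f'pics/{n}.png'); hsv=cv2.cvtColor(im,cv2.COLOR_BGR2HSV)
    roi=(330,145,150,100) if n=='top0' else (110,200,190,140)
    x,y,w,h=roi; mk=((hsv[...,2]>150)&(hsv[...,1]<60)).astype('uint8')[y:y+h,x:x+w]
    k,l,s,c=cv2.connectedComponentsWithStats(mk)
    for i in range(1,k):
        if s[i,4]>30: print(n,s[i,:5]+[x,y,0,0,0],np.round(c[i]+[x,y],1))
```

```text
top0 [453 145  12  15  82] [460.1 150.5]
top0 [397 148  12  11 101] [402.7 152.8]
top0 [339 152  20  31 224] [349.9 165.6]
top0 [390 174  11  11  95] [395.1 178.9]
top0 [341 208  28  28 387] [355.8 220.6]
top0 [404 211  34  12 255] [421.6 215.9]
top0 [416 224  12  11  86] [421.5 229.8]
side0 [120 225  14   9 102] [126.3 228.9]
side0 [197 229  22   8  82] [207.6 232. ]
side0 [188 238  34  12 146] [204.2 243. ]
side0 [255 243  22  22 132] [264.1 251.8]
side0 [121 244  16  18 200] [127.8 253.8]
side0 [202 250  12  10  85] [207.5 254.4]
side0 [263 258  19   9  58] [271.7 262.5]
side0 [177 269  12  10  93] [182.5 273.8]
side0 [235 289  15  30 171] [242.3 304.6]
side0 [151 334   8   6  37] [154.3 336.9]
```

View pics/m.png

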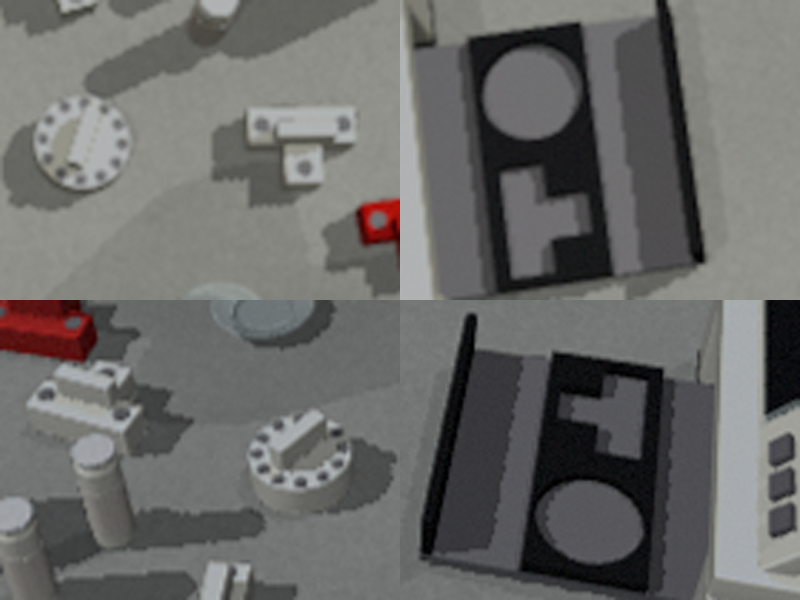

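The montage shows the tee's rib top near top (422,219) / side (206,235) and the rotor's near top (355.5,221) / side (269.5,251.5). The round nest is at top (219,192.5) / side (406.5,327.5). The panel runs from about top (379,165) to (391,244).

Run:
```python
from h import *
T=load('top0');S=load('side0')
def tc(x,y):return T,330+x/3.3333,180+y/3.3333
def tn(x,y):return T,180+(x-400)/3.3333,165+y/3.3333
def sc(x,y):return S,180+x/3.3333,210+(y-300)/3.3333
def sn(x,y):return S,340+(x-400)/2.857,250+(y-300)/2.857
P={'tee rib':(tc(308,129),sc(87,382)),'tee bar L':(tc(247,107),sc(133,440)) if 0 else (tc(247,107),sc(136,412)),
'rotor rib':(tc(85,137),sc(298,438)),'round nest':(tn(531,93),sn(592,522)),
'panel end far':(tn(662,2),sn(429,556)),'panel near':(tn(702,260),sn(472,318)),
'tub2':((T,395.1,178.9),(S,207.6,254.2)),'tub1':((T,402.7,152.8),(S,182.5,273.8)),
'T barA':(tn(515,168),sn(648,380)),'T barB':(tn(530,276),sn(640,458)),'T stem':(tn(588,212),sn(562,408))}
for k,o in P.items():
    X,r=tri(*o); print(k,np.round(X,4),np.round(r,4), 'yaw/dist',round(np.hypot(X[0],X[1]),3))
# tee direction: rib ends in top at z=.054
for a,b,z in((tc(278,128),tc(340,128),.054),(tc(247,107),tc(356,107),.03),(tc(70,165),tc(100,110),.054),(tn(530,46),tn(531,140),.03),(tn(662,2),tn(702,260),.063)):
    p,q=plane(*a,z),plane(*b,z); d=q-p; print(np.round(p,4),np.round(q,4),np.round(np.linalg.norm(d),4),'ang',np.degrees(np.arctan2(d[1],d[0])).round(1))
```

```text
tee rib [ 0.4761 -0.2967  0.0428] [0.0014 0.0014] yaw/dist 0.561
tee bar L [ 0.4962 -0.2457  0.044 ] [0.0036 0.0036] yaw/dist 0.554
rotor rib [ 0.4803 -0.1134  0.0397] [0.0007 0.0007] yaw/dist 0.494
round nest [0.5881 0.2636 0.0164] [0.0012 0.0012] yaw/dist 0.644
panel end far [0.6609 0.1503 0.0219] [0.0017 0.0017] yaw/dist 0.678
panel near [0.4301 0.1233 0.0457] [0.0024 0.0024] yaw/dist 0.447
tub2 [ 0.5794 -0.225   0.0935] [0.0007 0.0007] yaw/dist 0.622
tub1 [ 0.6523 -0.2516  0.0931] [0.0004 0.0004] yaw/dist 0.699
T barA [0.5021 0.2733 0.0957] [0.0101 0.0101] yaw/dist 0.572
T barB [ 0.4467  0.2856 -0.069 ] [0.0053 0.0053] yaw/dist 0.53
T stem [0.482  0.2178 0.0172] [0.0012 0.0012] yaw/dist 0.529
[ 0.4763 -0.2712  0.054 ] [ 0.4736 -0.3219  0.054 ] 0.0508 ang -93.1
[ 0.5012 -0.2515  0.03  ] [ 0.4963 -0.3423  0.03  ] 0.0909 ang -93.1
[ 0.4545 -0.0991  0.054 ] [ 0.4993 -0.1267  0.054 ] 0.0526 ang -31.7
[0.6255 0.2604 0.03  ] [0.5435 0.2609 0.03  ] 0.082 ang 179.6
[0.647  0.1449 0.063 ] [0.4271 0.1197 0.063 ] 0.2213 ang -173.5
```

```bash
cat >> h.py <<'E'
from scipy.spatial.transform import Rotation as Ro
def pose():
    s=robot.read_state(); R=Ro.from_rotvec(s['orientation']).as_matrix()
    return s,s['tool_pos'],np.arctan2(R[1,0],R[0,0]),np.degrees(np.arccos(-R[2,2]))
def plan(p,yaw_deg=None,n=8):
    """n equal rows towards world p, tool-x heading yaw_deg (deg)"""
    s,x,a,t=pose(); p=np.array(p)
    b=a if yaw_deg is None else np.radians(yaw_deg)
    d=(b-a+np.pi)%(2*np.pi)-np.pi; st=(p-x)/n; rows=[];tw=np.round(-d/n,3)
    for i in range(n):
        h=a-tw*i; ux=np.array([np.cos(h),np.sin(h),0]); uy=np.array([np.sin(h),-np.cos(h),0])
        rows.append([round(float(v)*100,2) for v in (st@ux,st@uy,-st[2])])
    print('t',s['t'],'at',np.round(x,4),'yaw',np.degrees(a).round(2),'tilt',t.round(2),'q',np.round(s['q'],2)); print(rows,tw)
E
python3 -c "
from h import *
plan((.476,-.297,.22),86.9,9)"
```

```text
t 0.15 at [ 0.1656 -0.5762  0.2428] yaw 16.03 tilt 0.08 q [-1.38  0.13  1.49 -0.    1.52 -0.09]
[[4.17, -2.03, 0.25], [4.41, -1.44, 0.25], [4.56, -0.83, 0.25], [4.63, -0.19, 0.25], [4.62, 0.44, 0.25], [4.51, 1.07, 0.25], [4.33, 1.67, 0.25], [4.06, 2.25, 0.25], [3.71, 2.78, 0.25]] -0.137
```

Emit:
{"method": "apply_moves", "body": {"delta_pos": [[4.17,-2.03,0.25],[4.41,-1.44,0.25],[4.56,-0.83,0.25],[4.63,-0.19,0.25],[4.62,0.44,0.25],[4.51,1.07,0.25],[4.33,1.67,0.25],[4.06,2.25,0.25]], "twist": [-0.137,-0.137,-0.137,-0.137,-0.137,-0.137,-0.137,-0.137], "gripper": 5.0}}

```text
t: 1.15
tool_pos: [0.4424, -0.3272, 0.2233]
orientation: [-2.422, -2.0, 0.0]
force: [0.4, -0.5, 0.2]
opening: 0.0501
gripper_force: 0.0
```

Emit:
{"method": "apply_moves", "body": {"delta_pos": [[3.71,2.78,0.25],[0,0,0],[0,0,0]], "twist": [-0.137,0,0]}}

```text
t: 1.52
tool_pos: [0.4756, -0.2976, 0.2208]
orientation: [-2.285, -2.155, 0.001]
force: [-0.3, 0.5, -0.9]
opening: 0.0502
gripper_force: 0.0
```

```bash
python3 -c "
from h import *
snap('wrist','w1'); plan((.436,-.297,.20),86.9,2)"
```

```text
t 1.575 at [ 0.4754 -0.298   0.221 ] yaw 86.58 tilt 0.04 q [-0.65  0.04  1.63 -0.    1.48 -0.59]
[[-0.07, -1.97, 1.05], [-0.06, -1.97, 1.05]] -0.003
```

View pics/w1.png

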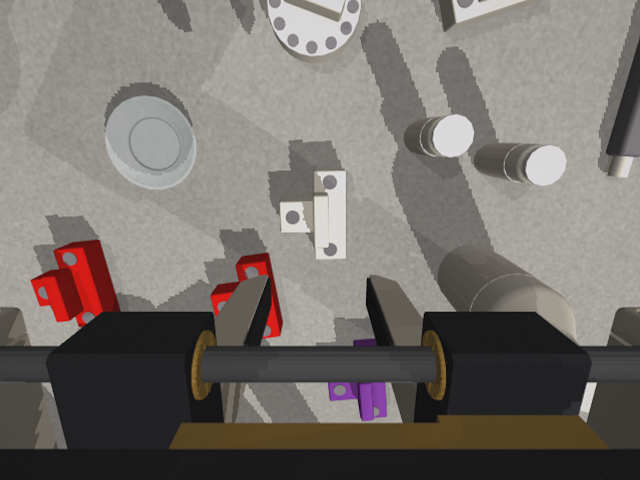

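The wrist view shows the tee crossbar at u 315–346, v 171–258, with dots at (330,182), (330,250) and (292,217) and the stem to the left. The rotor is at (314,15) and the tubs at (452,135) and (545,165). I'll take a second view from a shifted position.

Emit:
{"method": "apply_moves", "body": {"delta_pos": [[-2.0,-2.5,2.0],[-2.0,-2.5,2.0],[0,0,0],[0,0,0]], "twist": [0,0,0,0]}}

```text
t: 2.08
tool_pos: [0.4236, -0.3352, 0.1818]
orientation: [2.287, 2.153, 0.001]
force: [-0.0, 1.1, 0.3]
opening: 0.0501
gripper_force: 0.0
```

```bash
cat >> h.py <<'E'
def whites(c,lo=165,amin=400):
    """white blobs with filled contours and their grey dots"""
    im=c['frame']; hsv=cv2.cvtColor(im,cv2.COLOR_RGB2HSV)
    m=((hsv[...,2]>lo)&(hsv[...,1]<45)).astype('uint8'); out=[]
    for q in cv2.findContours(m,cv2.RETR_EXTERNAL,cv2.CHAIN_APPROX_NONE)[0]:
        if cv2.contourArea(q)<amin: continue
        f=np.zeros_like(m); cv2.drawContours(f,[q],-1,1,-1); holes=f&(1-m)
        k,l,s,cc=cv2.connectedComponentsWithStats(holes)
        out.append((q,[(*np.round(cc[i],1),s[i,4]) for i in range(1,k) if s[i,4]>15]))
    return out
E
python3 -c "
from h import *
snap('wrist','w2')
for n in('w1','w2'):
    for q,d in whites(load(n)):
        print(n,cv2.boundingRect(q),cv2.contourArea(q),[tuple(map(float,x)) for x in d], cv2.approxPolyDP(q,4,True)[:,0].tolist() if cv2.boundingRect(q)[1]>100 else '')
"
```

```text
w1 (296, 383, 66, 39) 1153.5 [(305.4, 393.0, 27.0), (313.9, 397.1, 18.0), (323.0, 402.7, 26.0), (349.0, 408.8, 17.0)] [[296, 384], [314, 413], [320, 410], [317, 417], [324, 416], [318, 420], [361, 421], [350, 417], [357, 412], [355, 400], [341, 402], [347, 414], [341, 417], [337, 401], [327, 401], [326, 384]]
w1 (267, 276, 69, 69) 2346.5 [] [[282, 276], [292, 328], [267, 339], [270, 344], [335, 340], [334, 311]]
w1 (0, 240, 79, 105) 2841.0 [(6.5, 256.8, 22.0), (22.8, 259.6, 20.0), (13.9, 261.5, 51.0), (20.8, 271.4, 30.0), (24.7, 282.5, 18.0), (15.4, 290.3, 168.0), (23.1, 303.2, 24.0), (29.3, 311.0, 44.0), (38.0, 320.7, 28.0), (34.8, 328.4, 32.0), (48.5, 331.0, 30.0), (41.3, 341.3, 16.0)] [[0, 243], [0, 265], [11, 268], [10, 277], [20, 281], [9, 279], [4, 290], [0, 288], [0, 305], [11, 301], [21, 307], [31, 344], [59, 344], [78, 327], [70, 324], [75, 318], [62, 323], [48, 319], [50, 308], [43, 311], [32, 303], [36, 298], [27, 280], [31, 273], [23, 266], [32, 253], [36, 255], [25, 247], [23, 253], [18, 240], [12, 249]]
w1 (99, 208, 126, 100) 6231.5 [(156.0, 218.5, 74.0), (169.2, 221.8,
[... 10072 characters left out ...]
 (426.6, 85.9, 48.0), (328.6, 85.6, 38.0), (317.5, 90.1, 21.0), (457.4, 93.8, 36.0), (411.9, 92.4, 46.0), (428.3, 97.2, 24.0), (424.3, 105.8, 35.0), (447.7, 111.4, 55.0), (437.4, 124.7, 29.0), (449.0, 122.1, 24.0), (425.9, 127.8, 23.0), (443.8, 129.9, 34.0), (391.7, 137.1, 230.0), (420.7, 137.6, 18.0), (449.5, 143.1, 39.0), (422.1, 153.1, 33.0), (453.0, 152.4, 25.0), (441.8, 161.8, 36.0), (433.9, 176.6, 38.0), (431.7, 188.3, 47.0), (460.4, 186.9, 17.0), (443.0, 188.6, 31.0), (442.5, 204.4, 17.0), (478.2, 210.7, 29.0), (469.0, 209.1, 35.0), (388.6, 218.8, 172.0), (439.2, 216.1, 22.0), (470.4, 219.4, 30.0), (450.3, 222.8, 34.0), (470.5, 226.5, 21.0), (477.2, 234.5, 21.0), (479.0, 246.5, 53.0)]
```

```bash
python3 -c "
from h import *
for n in('w1','w2'):
    c=load(n); g=c['frame'].min(2); x0,y0,x1,y1=(270,150,360,270) if n=='w1' else (320,110,430,250)
    print(n,[int(v) for v in np.percentile(g[y0:y1,x0:x1],[10,50,75,90,97])], 'TCPproj')
    for lo in(195,):
      for q,d in whites(c,lo,300):
        b=cv2.boundingRect(q)
        if b[0]>x0 and b[0]+b[2]<x1 and b[1]>y0: print(lo,b,[tuple(map(float,x)) for x in d],cv2.approxPolyDP(q,2.5,True)[:,0].tolist())
v=[load('w1')['frame'],load('w2')['frame']]
m=np.hstack([cv2.resize(v[0][150:270,270:360],(400,533),interpolation=cv2.INTER_NEAREST),cv2.resize(v[1][110:245,320:421],(399,533),interpolation=cv2.INTER_NEAREST)])
cv2.imwrite('pics/m2.png',m[:,:,::-1])
"
```

```text
w1 [100, 150, 182, 214, 217] TCPproj
195 (280, 202, 30, 30) [(292.3, 217.0, 169.0)] [[280, 203], [282, 231], [309, 231], [302, 219], [301, 202]]
195 (314, 171, 32, 88) [(330.1, 249.5, 142.0)] [[345, 171], [317, 172], [322, 180], [327, 174], [334, 175], [337, 184], [333, 189], [325, 190], [329, 195], [328, 209], [327, 197], [314, 198], [316, 258], [345, 257]]
w2 [102, 152, 166, 216, 218] TCPproj
195 (333, 162, 34, 36) [(346.4, 179.8, 228.0)] [[333, 163], [333, 197], [366, 197], [357, 182], [358, 163]]
195 (372, 124, 40, 106) [(388.7, 218.8, 197.0)] [[410, 124], [378, 125], [383, 136], [387, 129], [393, 127], [400, 132], [401, 139], [397, 145], [386, 147], [392, 151], [378, 152], [377, 213], [372, 210], [372, 229], [405, 228]]
```

View pics/m2.png

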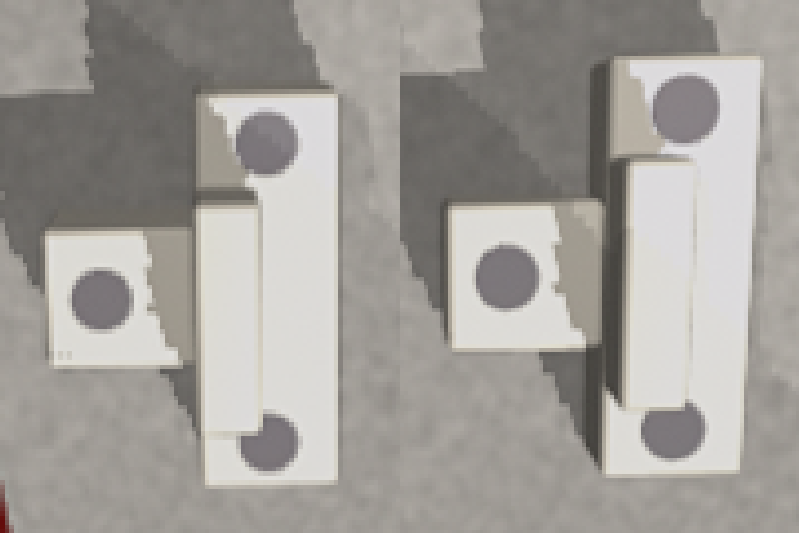

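The crop shows the tee's rib top as a quad in both views, centred at w1 (321.7,221.6) and w2 (385.2,182.2), along with its crossbar corners and three dots.

```bash
python3 -c "
from h import *
A=load('w1');B=load('w2')
a=lambda x,y:(A,270+x/4.444-.4,150+y/4.442-.4)
b=lambda x,y:(B,320+(x-400)/3.95-.4,110+y/3.948-.4)
ra=[(197,203),(258,203),(262,433),(202,434)];rb=[(628,160),(694,162),(686,409),(622,408)]
ba=[(197,92),(337,92),(337,484),(205,484)];bb=[(610,60),(762,58),(740,472),(602,474)]
for n,P,Q in(('rib',ra,rb),('bar',ba,bb)):
    X=np.array([tri(a(*p),b(*q))[0] for p,q in zip(P,Q)]); print(n,np.round(X,4).tolist(),'mean',X.mean(0).round(4),'len',np.linalg.norm(X[0]-X[3]).round(4),np.linalg.norm(X[1]-X[2]).round(4),'wid',np.linalg.norm(X[0]-X[1]).round(4),np.linalg.norm(X[3]-X[2]).round(4),
     'ang',[np.degrees(np.arctan2(*(X[i]-X[j])[[1,0]])).round(2) for i,j in((0,3),(1,2))])
print('dot',tri((A,292.3,217),(B,346.4,179.8)),tri((A,330.1,249.5),(B,388.7,218.8)))
for z,f,P in((.054,a,ra),(.054,b,rb),(.03,a,ba),(.03,b,bb)): print(z,np.mean([plane(*f(*p),z) for p in P],0).round(4))
"
```

```text
rib [[0.4732, -0.2694, 0.0517], [0.4858, -0.2703, 0.052], [0.484, -0.319, 0.0533], [0.4712, -0.3182, 0.0532]] mean [ 0.4786 -0.2942  0.0525] len 0.0489 0.0488 wid 0.0126 0.0129 ang [np.float64(87.57), np.float64(87.87)]
bar [[0.4743, -0.2496, 0.0235], [0.5045, -0.2511, 0.0293], [0.5008, -0.3394, 0.0305], [0.4704, -0.3386, 0.0278]] mean [ 0.4875 -0.2947  0.0277] len 0.0892 0.0884 wid 0.0308 0.0305 ang [np.float64(87.52), np.float64(87.59)]
dot (array([ 0.4501858 , -0.2927699 ,  0.03138134]), [np.float64(9.191766724000274e-06), np.float64(9.191766723952281e-06)]) (array([ 0.48572764, -0.32876775,  0.03097691]), [np.float64(4.869533667698768e-05), np.float64(4.8695336676910255e-05)])
0.054 [ 0.4786 -0.294   0.054 ]
0.054 [ 0.4783 -0.2941  0.054 ]
0.03 [ 0.4875 -0.2943  0.03  ]
0.03 [ 0.4872 -0.2947  0.03  ]
```

```bash
python3 -c "
from h import *
c=load('top0');print('spirit',plane(c,458,147,.19))
plan((.4785,-.294,.075),87.6,4)"
```

```text
spirit [ 0.62548581 -0.37636548  0.19      ]
t 2.125 at [ 0.4241 -0.335   0.1822] yaw 86.61 tilt 0.09 q [-0.76  0.01  1.73  0.    1.4  -0.7 ]
[[1.1, 1.3, 2.68], [1.1, 1.3, 2.68], [1.09, 1.3, 2.68], [1.09, 1.31, 2.68]] -0.004
```

Emit:
{"method": "apply_moves", "body": {"delta_pos": [[2.2,2.6,0],[2.18,2.61,1.0],[0,0,4.7],[0,0,5.0],[0,0,0],[0,0,0]], "twist": [-0.008,-0.008,0,0,0,0], "gripper": 3.8}}

```text
t: 2.88
tool_pos: [0.4795, -0.2941, 0.0764]
orientation: [2.266, 2.173, 0.001]
force: [-0.3, 0.0, 0.3]
opening: 0.0376
gripper_force: 0.0
```

```bash
python3 -c "
from h import *
plan((.4785,-.294,.060),87.6,1)"
```

```text
t 2.875 at [ 0.4795 -0.2941  0.0764] yaw 87.61 tilt 0.14 q [-0.64  0.17  1.76  0.    1.21 -0.6 ]
[[0.01, -0.1, 1.64]] 0.0
```

Emit:
{"method": "apply_moves", "body": {"delta_pos": [[0,-0.1,0.8],[0,0,0.8],[0,0,0],[0,0,0]], "twist": [0,0,0,0]}}

```text
t: 3.38
tool_pos: [0.4771, -0.2936, 0.0583]
orientation: [2.268, 2.174, 0.0]
force: [-0.5, 0.2, 0.3]
opening: 0.038
gripper_force: 0.0
```

Emit:
{"method": "apply_moves", "body": {"delta_pos": [[0,0,0],[0,0,0],[0,0,0],[0,0,0],[0,0,0]], "twist": [0,0,0,0,0], "gripper": 0, "squeeze": 20}}

```text
t: 4.0
tool_pos: [0.4772, -0.2935, 0.0582]
orientation: [2.267, 2.174, 0.0]
force: [0.1, 1.0, 1.9]
opening: 0.0137
gripper_force: 20.0
```

```bash
python3 -c "
from h import *
s=pose()[0];print(s['tool_pos'],s['opening'],s['gripper_force'],s['force'])
"
```

```text
[ 0.47724472 -0.29353289  0.05823879] 0.013724512235696389 20.000090897083282 [0.12133238 0.98149816 1.91253967]
```

Run:
```python
from h import *
import h
s,x,a,t=pose()
h.pose=lambda:(s,np.array([x[0],x[1],.22]),a,t)
plan((.59,.235,.22),186.5,14)
```

```text
t 4.0 at [ 0.4772 -0.2935  0.22  ] yaw 87.6 tilt 0.01 q [-0.64  0.19  1.77  0.    1.18 -0.6 ]
[[3.81, 0.65, -0.0], [3.7, 1.11, -0.0], [3.53, 1.55, -0.0], [3.32, 1.98, -0.0], [3.05, 2.37, -0.0], [2.74, 2.72, -0.0], [2.38, 3.04, -0.0], [1.99, 3.31, -0.0], [1.57, 3.53, -0.0], [1.12, 3.69, -0.0], [0.66, 3.8, -0.0], [0.19, 3.86, -0.0], [-0.28, 3.85, -0.0], [-0.75, 3.79, -0.0]] -0.123
```

Emit:
{"method": "apply_moves", "body": {"delta_pos": [[0,0,1.0],[0,0,0]], "twist": [0,0]}}

```text
t: 4.25
tool_pos: [0.4776, -0.2947, 0.055]
orientation: [2.266, 2.174, -0.002]
force: [-27.9, 14.1, 61.2]
opening: 0.0138
gripper_force: 55.9
```

I sent that row the wrong way: tool +z is down, so the fingers pressed onto the tee. I'll unload now, release, raise a little and grip again.

Emit:
{"method": "apply_moves", "body": {"delta_pos": [[0,0,-0.4],[0,0,-0.4],[0,0,-0.2],[0,0,0]], "twist": [0,0,0,0]}}

```text
t: 4.75
tool_pos: [0.4769, -0.2933, 0.0576]
orientation: [-2.267, -2.174, 0.0]
force: [0.3, 0.4, -1.6]
opening: 0.014
gripper_force: 34.5
```

Emit:
{"method": "apply_moves", "body": {"delta_pos": [[0,0,0],[0,0,0],[0,0,0],[0,0,0]], "twist": [0,0,0,0], "gripper": 3.8}}

```text
t: 5.25
tool_pos: [0.4772, -0.2935, 0.0581]
orientation: [2.268, 2.174, 0.0]
force: [0.1, 0.4, 0.9]
opening: 0.0377
gripper_force: 0.0
```

```bash
python3 -c "
from h import *
snap('wrist','w3');snap('top','t3');snap('side','s3')
plan((.4785,-.294,.060),87.6,1)
a=cv2.imread('pics/w3.png')
b=cv2.imread('pics/s3.png')[190:280,160:280]
t=cv2.imread('pics/t3.png')[170:260,340:460]
m=np.hstack([cv2.resize(a,(800,600))[:,:400] if 0 else cv2.resize(a,(400,300)),cv2.resize(b,(400,300))])
cv2.imwrite('pics/m3.png',m)
"
```

```text
t 5.4 at [ 0.4772 -0.2935  0.0582] yaw 87.59 tilt 0.0 q [-0.64  0.19  1.77 -0.    1.18 -0.6 ]
[[-0.04, 0.13, -0.18]] -0.0
```

View pics/m3.png

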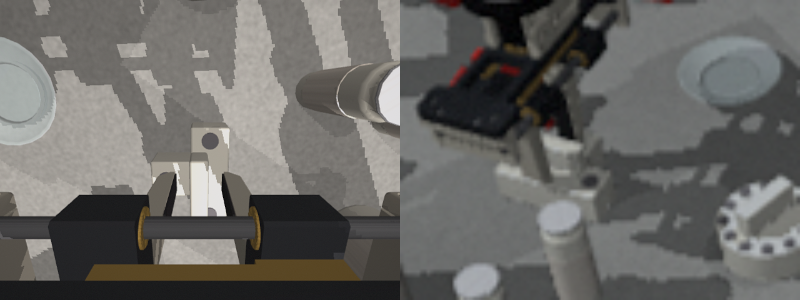

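The tee still lies flat between the open fingers. I'll raise 2 mm, regrip, then lift using negative z.

Emit:
{"method": "apply_moves", "body": {"delta_pos": [[0,0,-0.2],[0,0,0],[0,0,0],[0,0,0],[0,0,0],[0,0,0]], "twist": [0,0,0,0,0,0], "gripper": 0, "squeeze": 25}}

```text
t: 6.15
tool_pos: [0.4772, -0.2936, 0.0602]
orientation: [2.268, 2.174, -0.0]
force: [-1.1, -0.0, 1.9]
opening: 0.014
gripper_force: 25.0
```

Emit:
{"method": "apply_moves", "body": {"delta_pos": [[0,0,-1.0],[0,0,-3.0],[0,0,-4.0],[0,0,-4.0],[0,0,-4.0],[0,0,0]], "twist": [0,0,0,0,0,0]}}

```text
t: 6.9
tool_pos: [0.4791, -0.2949, 0.2253]
orientation: [2.262, 2.169, 0.002]
force: [0.3, -0.2, -1.2]
opening: 0.0137
gripper_force: 25.0
```

Emit:
{"method": "apply_moves", "body": {"delta_pos": [[3.81,0.65,0],[3.7,1.11,0],[3.53,1.55,0],[3.32,1.98,0],[3.05,2.37,0],[2.74,2.72,0],[2.38,3.04,0],[1.99,3.31,0]], "twist": [-0.123,-0.123,-0.123,-0.123,-0.123,-0.123,-0.123,-0.123]}}

```text
t: 7.9
tool_pos: [0.5411, 0.01, 0.219]
orientation: [-0.965, -2.988, 0.001]
force: [-0.1, 0.3, -0.8]
opening: 0.0136
gripper_force: 25.0
```

Emit:
{"method": "apply_moves", "body": {"delta_pos": [[1.57,3.53,0],[1.12,3.69,0],[0.66,3.8,0],[0.19,3.86,0],[-0.28,3.85,0],[-0.75,3.79,0],[0,0,0],[0,0,0]], "twist": [-0.123,-0.123,-0.123,-0.123,-0.123,-0.123,0,0]}}

```text
t: 8.9
tool_pos: [0.5894, 0.2347, 0.219]
orientation: [0.17, -3.135, 0.001]
force: [-0.2, 0.3, -0.7]
opening: 0.0139
gripper_force: 25.0
```

```bash
python3 -c "
from h import *
snap('wrist','w4'); plan((.59,.235,.22),186.5,1)"
```

```text
t 8.95 at [0.5896 0.2343 0.2193] yaw -173.83 tilt 0.09 q [ 0.3   0.24  1.41 -0.    1.49 -1.38]
[[-0.05, 0.07, -0.07]] -0.006
```

View pics/w4.png

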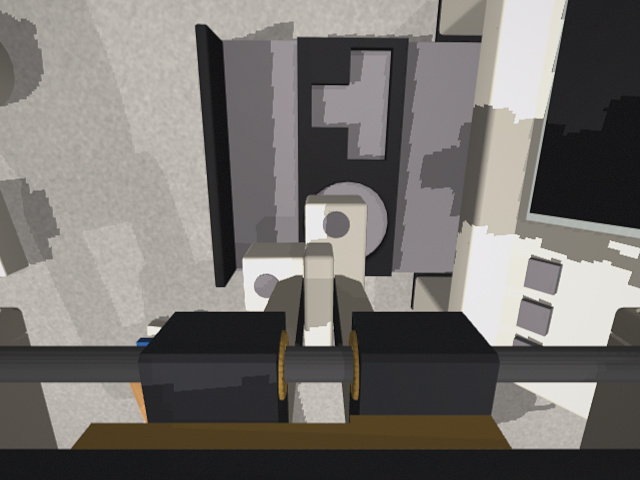

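The wrist view shows the T nest: bar at u 348–392, v 48–160, stem at u 312–350, v 84–128 on the panel side. The round nest is partly behind the held tee, and the panel runs from (207,27) to (222,285). I'll take a second view from further back.

Emit:
{"method": "apply_moves", "body": {"delta_pos": [[-3.5,-1.0,0],[-3.5,-1.0,0],[0,0,0],[0,0,0]], "twist": [0,0,0,0]}}

```text
t: 9.45
tool_pos: [0.6613, 0.222, 0.2198]
orientation: [0.169, -3.136, 0.0]
force: [-0.6, -0.5, -0.6]
opening: 0.0136
gripper_force: 25.0
```

```bash
python3 -c "
from h import *
snap('wrist','w5')
A=load('w4');B=load('w5')
P=lambda c:[tuple(np.round(proj(c,p),0)) for p in((.477,.259,.018),(.588,.264,.018))]
print(P(A),P(B)); plan((.59,.235,.22),186.5,1)
a=A['frame'][:,:,::-1][20:220,270:420]; 
u,v=map(int,P(B)[0])
b=B['frame'][:,:,::-1][max(v-70,0):max(v-70,0)+200,u-75:u+75]; print('b origin',u-75,max(v-70,0))
cv2.imwrite('pics/m5.png',np.hstack([cv2.resize(a,(400,533),interpolation=2),cv2.resize(b,(400,int(b.shape[0]*8/3)),interpolation=2)[:533] if b.shape[0]==200 else cv2.resize(b,(400,533))]))
"
```

```text
[(np.float64(357.0), np.float64(104.0)), (np.float64(347.0), np.float64(220.0))] [(np.float64(383.0), np.float64(18.0)), (np.float64(370.0), np.float64(149.0))]
t 9.5 at [0.6611 0.2224 0.2201] yaw -173.8 tilt 0.03 q [ 0.25  0.41  1.21  0.    1.53 -1.43]
[[6.94, 2.02, 0.01]] -0.005
b origin 308 0
```

View pics/m5.png

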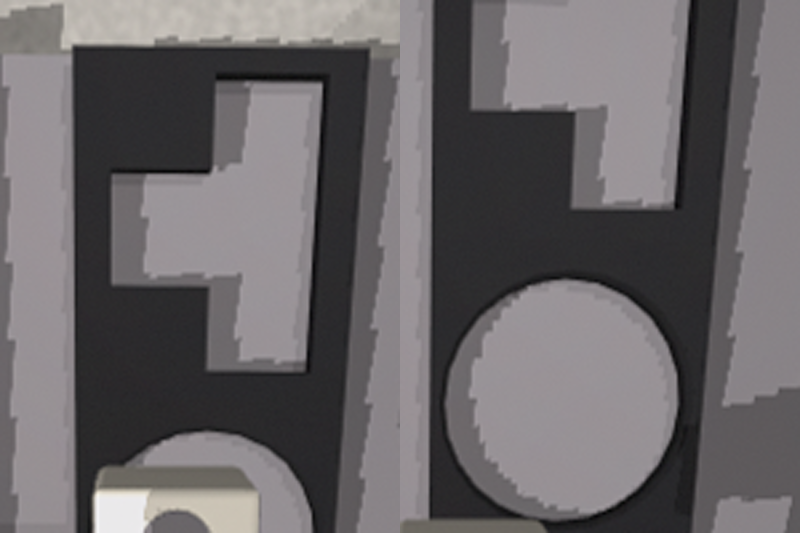

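The crop shows the T nest clearly in w4 and the whole round nest in w5. Crop edges for the round nest are left x 445, right 678, top y 279, bottom 520. Edges on the near sides are the rim (z 30); on the far sides they are the floor (z 18).

```bash
python3 -c "
from h import *
A=load('w4');B=load('w5');k=8/3
a=lambda x,y:(A,270+x/k-.3,20+y/(533/200)-.3)
b=lambda x,y:(B,308+(x-400)/k-.3,y/k-.3)
for p,q in(((206,372),(571,208)),((111,286),(471,110)),((208,287),(574,111))): print('rim',tri(a(*p),b(*q)))
# rigid fit
src=np.array([[-9.5,-47.5],[-43.5,-18.5],[-9.5,-18.5],[27.5,47.5]])/1000
dst=np.array([plane(*a(206,372),.03),plane(*a(111,286),.03),plane(*a(208,287),.03),plane(*a(323,80),.018)])[:,:2]
def fit(s,d):
    ms,md=s.mean(0),d.mean(0); U,_,V=np.linalg.svd((s-ms).T@(d-md)); R=(U@V).T; t=md-R@ms
    print('T nest',t.round(4),'xc ang',np.degrees(np.arctan2(R[1,0],R[0,0])).round(2),'res',np.round(s@R.T+t-d,4).tolist()); return R,t
R,t=fit(src,dst)
fit(src[:3],np.array([tri(a(*p),b(*q))[0] for p,q in(((206,372),(571,208)),((111,286),(471,110)),((208,287),(574,111)))])[:,:2])
l,r,u,d=plane(*b(445,402),.03),plane(*b(678,395),.018),plane(*b(565,279),.018),plane(*b(563,520),.03)
print('round',l,r,u,d,'diam',np.linalg.norm((l-r)[:2]),np.linalg.norm((u-d)[:2]))
xc,yc=R[:,0],R[:,1]
c=xc*((l+r)[:2]@xc/2)+yc*((u+d)[:2]@yc/2); print('round c',c,'rel T in carrier',R.T@(c-t),'expected',(-.008,-.111))
# plate edge angles in A: left edge z=.03 (top y 46 -> x 73; y 520 -> 77)
e=[plane(*a(73,50),.03),plane(*a(77,520),.03)]; dd=e[0]-e[1]; print('plate edge ang',np.degrees(np.arctan2(dd[1],dd[0])))
e=[plane(A,207-.5,27,.063),plane(A,222-.5,283,.063)]
"
```

```text
rim (array([0.52767018, 0.25490929, 0.03096565]), [np.float64(0.00015266746378564413), np.float64(0.00015266746378555517)])
rim (array([0.50259948, 0.21864397, 0.03162783]), [np.float64(1.0458664978448361e-05), np.float64(1.0458664978460902e-05)])
rim (array([0.49935597, 0.25167158, 0.03163254]), [np.float64(1.0805358535041446e-05), np.float64(1.0805358535044836e-05)])
T nest [0.4795 0.2597] xc ang 95.84 res [[0.0, 0.0003], [-0.0002, -0.0003], [-0.0004, 0.0003], [0.0006, -0.0003]]
T nest [0.4797 0.2596] xc ang 95.9 res [[0.0003, 0.0001], [-0.0, -0.0004], [-0.0003, 0.0003]]
round [0.59406541 0.22052974 0.03      ] [0.58292609 0.30460972 0.018     ] [0.54829068 0.25800999 0.018     ] [0.63081727 0.26782156 0.03      ] diam 0.08481466756993246 0.08310780025041474
round c [0.58957805 0.26268047] rel T in carrier [-0.00824962 -0.10982767] expected (-0.008, -0.111)
plate edge ang -174.26211198359883
```

```bash
python3 -c "
from h import *
def dots(n,rois,tcp,yaw):
    c=load(n); g=c['frame'].min(2)
    out=[]
    for (u,v) in rois:
        p=g[v-22:v+22,u-22:u+22]; m=(p<140).astype('uint8'); k,l,s,cc=cv2.connectedComponentsWithStats(m)
        i=min(range(1,k),key=lambda i:np.hypot(*(cc[i]-22))+ (100 if s[i,4]<200 else 0)); 
        X=plane(c,*(cc[i]+[u-22,v-22]),tcp[2]-.060+.030); d=(X-tcp)[:2]; h=np.radians(yaw)
        out.append((d@[np.cos(h),np.sin(h)],d@[-np.sin(h),np.cos(h)])); print(n,cc[i]+[u-22,v-22],s[i],np.round(out[-1],4))
    return out
dots('w4',[(336,224),(266,286)],np.array([.5896,.2343,.2193]),-173.83)
c=load('w5');
dots('w5',[(336,224),(266,286)],np.array([.6611,.2224,.2201]),-173.8)
"
```

```text
w4 [336.33756806 224.27586207] [ 10   9  26  27 551] [ 0.0351 -0.0095]
w4 [274.52143845 292.26002766] [ 10  10  34  34 723] [-0.0028  0.0236]
w5 [335.96825397 224.30864198] [  9   9  27  27 567] [ 0.0347 -0.0085]
w5 [274.629681   292.16504854] [ 10  10  34  34 721] [-0.0031  0.0244]
```

```bash
python3 -c "
from h import *
plan((.4796,.2597,.22),-174.1,4)"
```

```text
t 9.5 at [0.6611 0.2224 0.2201] yaw -173.8 tilt 0.03 q [ 0.25  0.41  1.21  0.    1.53 -1.43]
[[4.41, 1.42, 0.0], [4.41, 1.41, 0.0], [4.41, 1.41, 0.0], [4.42, 1.4, 0.0]] 0.001
```

Emit:
{"method": "apply_moves", "body": {"delta_pos": [[4.41,1.42,0],[4.41,1.41,0],[4.41,1.41,0],[4.42,1.4,0],[0,0,3],[0,0,4],[0,0,4],[0,0,0]], "twist": [0.001,0.001,0.001,0.002,0,0,0,0]}}

```text
t: 10.5
tool_pos: [0.4768, 0.2589, 0.1071]
orientation: [0.164, -3.131, 0.003]
force: [-1.0, 0.1, -1.0]
opening: 0.014
gripper_force: 25.0
```

Emit:
{"method": "apply_moves", "body": {"delta_pos": [[0,0,0],[0,0,0]], "twist": [0,0]}}

```text
t: 10.75
tool_pos: [0.4816, 0.2607, 0.1128]
orientation: [-0.163, 3.134, 0.002]
force: [0.9, 0.3, -0.5]
opening: 0.0137
gripper_force: 25.0
```

```bash
python3 -c "
from h import *
plan((.4796,.2597,.096),-174.1,1)"
```

```text
t 10.75 at [0.4816 0.2607 0.1128] yaw -174.03 tilt 0.23 q [ 0.4   0.09  1.78  0.    1.27 -1.27]
[[0.21, -0.08, 1.68]] 0.001
```

Emit:
{"method": "apply_moves", "body": {"delta_pos": [[0,0,1.0],[0,0,0],[0,0,0],[0,0,0],[0,0,0]], "twist": [0,0,0,0,0]}}

```text
t: 11.38
tool_pos: [0.4803, 0.2601, 0.1003]
orientation: [-0.164, 3.137, 0.0]
force: [0.2, -0.7, -0.2]
opening: 0.014
gripper_force: 25.0
```

```bash
python3 -c "
from h import *
plan((.4796,.2597,.078),-174.1,1)"
```

```text
t 11.375 at [0.4803 0.2601 0.1003] yaw -174.03 tilt 0.01 q [ 0.4   0.1   1.79  0.    1.25 -1.27]
[[0.07, -0.03, 2.23]] 0.001
```

Adjust slightly and descend slowly.

Emit:
{"method": "apply_moves", "body": {"delta_pos": [[0.07,-0.03,0.4],[0,0,0.5],[0,0,0.5],[0,0,0.5],[0,0,0],[0,0,0]], "twist": [0,0,0,0,0,0]}}

```text
t: 12.12
tool_pos: [0.4796, 0.2597, 0.0812]
orientation: [-0.164, 3.137, 0.0]
force: [-0.5, 0.4, 0.4]
opening: 0.0139
gripper_force: 25.0
```

Emit:
{"method": "apply_moves", "body": {"delta_pos": [[0,0,0.15],[0,0,0.1],[0,0,0.05],[0,0,0],[0,0,0]], "twist": [0,0,0,0,0]}}

```text
t: 12.75
tool_pos: [0.4796, 0.2596, 0.0782]
orientation: [-0.164, 3.137, 0.0]
force: [-0.2, -0.9, -0.3]
opening: 0.0136
gripper_force: 25.0
```

Emit:
{"method": "apply_moves", "body": {"delta_pos": [[0,0,0.07],[0,0,0],[0,0,0]], "twist": [0,0,0]}}

```text
t: 13.12
tool_pos: [0.4797, 0.2597, 0.0782]
orientation: [-0.164, 3.137, 0.0]
force: [-2.7, -1.4, 7.2]
opening: 0.0139
gripper_force: 25.0
```

Contact with the floor at 7 N. I'll release and go straight up.

Emit:
{"method": "apply_moves", "body": {"delta_pos": [[0,0,0],[0,0,0],[0,0,0],[0,0,0]], "twist": [0,0,0,0], "gripper": 3.6}}

```text
t: 13.62
tool_pos: [0.4795, 0.2597, 0.0773]
orientation: [0.164, -3.137, -0.0]
force: [-0.3, -0.9, 0.7]
opening: 0.036
gripper_force: 0.0
```

Emit:
{"method": "apply_moves", "body": {"delta_pos": [[0,0,-1.0],[0,0,-3],[0,0,-5],[0,0,-5],[-4,-1.5,0],[-4,-1.5,0],[0,0,0],[0,0,0]], "twist": [0,0,0,0,0,0,0,0]}}

```text
t: 14.62
tool_pos: [0.5619, 0.2382, 0.2176]
orientation: [0.163, -3.137, -0.0]
force: [-1.2, 0.5, 0.5]
opening: 0.036
gripper_force: 0.0
```

```bash
python3 -c "
from h import *
c=snap('wrist','w6'); plan((.47,-.03,.22),58,14)"
```

```text
t 14.675 at [0.5616 0.2384 0.2177] yaw -174.02 tilt 0.02 q [ 0.32  0.17  1.49  0.    1.48 -1.36]
[[0.85, -1.84, -0.02], [0.55, -1.95, -0.02], [0.23, -2.01, -0.02], [-0.09, -2.02, -0.02], [-0.42, -1.98, -0.02], [-0.73, -1.89, -0.02], [-1.02, -1.75, -0.02], [-1.28, -1.57, -0.02], [-1.52, -1.34, -0.02], [-1.71, -1.08, -0.02], [-1.86, -0.8, -0.02], [-1.97, -0.49, -0.02], [-2.02, -0.17, -0.02], [-2.02, 0.15, -0.02]] 0.16
```

View pics/w6.png

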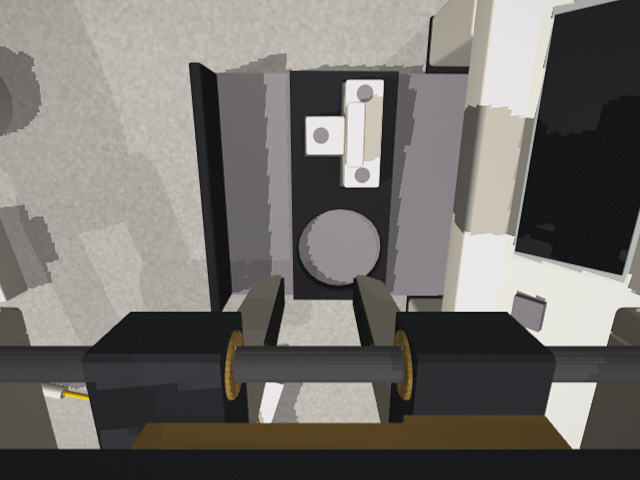

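The tee is seated in the T nest, with bar dots at (365,93) and (362,175). The round nest is clear at (340,247). I'll check it numerically and go to the rotor.

```bash
python3 -c "
from h import *
c=load('w6'); g=c['frame'].min(2)
for u,v in((365,93),(362,175),(321,135)):
    m=(g[v-14:v+14,u-14:u+14]<140).astype('uint8'); k,l,s,cc=cv2.connectedComponentsWithStats(m)
    i=min(range(1,k),key=lambda i:np.hypot(*(cc[i]-14))); p=plane(c,*(cc[i]+[u-14,v-14]),.048)[:2]-[.4796,.2597]; h=np.radians(-174.1)
    print(s[i,4],np.round([p@[np.cos(h),np.sin(h)],p@[-np.sin(h),np.cos(h)]],4))
plan((.531,-.145,.22),148.3,8)"
```

```text
40 [ 0.0301 -0.0102]
4 [-0.0339 -0.0029]Traceback (most recent call last):
  File "<string>", line 6, in <module>
    i=min(range(1,k),key=lambda i:np.hypot(*(cc[i]-14))); p=plane(c,*(cc[i]+[u-14,v-14]),.048)[:2]-[.4796,.2597]; h=np.radians(-174.1)
ValueError: min() iterable argument is empty
```

```bash
python3 -c "
from h import *
c=load('w6'); h=np.radians(-174.1)
for u,v in((365,93),(362,175),(321,135.5)):
    p=plane(c,u,v,.048)[:2]-[.4796,.2597]; print(np.round([p@[np.cos(h),np.sin(h)],p@[-np.sin(h),np.cos(h)]],4))
l,r,u,d=plane(c,298,249,.03),plane(c,380,247,.018),plane(c,341,209,.018),plane(c,341,287,.03); print((l+r)/2,(u+d)/2,np.linalg.norm(l-r),np.linalg.norm(u-d))
plan((.531,-.145,.22),148.3,8)"
```

```text
[ 0.0347 -0.0093]
[-0.0334 -0.0091]
[0.0005 0.0277]
[0.58950854 0.26294768 0.024     ] [0.59001367 0.26434808 0.024     ] 0.08560810612918691 0.08095286403363389
t 14.675 at [0.5616 0.2384 0.2177] yaw -174.02 tilt 0.02 q [ 0.32  0.17  1.49  0.    1.48 -1.36]
[[0.88, -4.73, -0.03], [0.49, -4.78, -0.03], [0.1, -4.81, -0.03], [-0.3, -4.8, -0.03], [-0.69, -4.76, -0.03], [-1.08, -4.69, -0.03], [-1.46, -4.58, -0.03], [-1.83, -4.45, -0.03]] 0.082
```

Tee matches its expected seat (dots at ±34, −9 and 0, 28 mm). Now to the rotor.

Emit:
{"method": "apply_moves", "body": {"delta_pos": [[0.88,-4.73,0],[0.49,-4.78,0],[0.1,-4.81,0],[-0.3,-4.8,0],[-0.69,-4.76,0],[-1.08,-4.69,0],[-1.46,-4.58,0],[-1.83,-4.45,0]], "twist": [0.082,0.082,0.082,0.082,0.082,0.082,0.082,0.082]}}

```text
t: 15.68
tool_pos: [0.5309, -0.146, 0.2181]
orientation: [0.858, 3.021, 0.0]
force: [0.1, -0.4, 0.4]
opening: 0.0362
gripper_force: 0.0
```

Emit:
{"method": "apply_moves", "body": {"delta_pos": [[0,0,0],[0,0,0],[0,0,0]], "twist": [0,0,0]}}

```text
t: 16.05
tool_pos: [0.5317, -0.1439, 0.2176]
orientation: [0.852, 3.024, 0.001]
force: [-0.2, -1.0, 0.5]
opening: 0.0358
gripper_force: 0.0
```

```bash
python3 -c "
from h import *
snap('wrist','w7')"
```

Emit:
{"method": "apply_moves", "body": {"delta_pos": [[-2.0,2.0,1.0],[-1.5,2.0,1.0],[0,0,0],[0,0,0],[0,0,0]], "twist": [0,0,0,0,0]}}

```text
t: 16.73
tool_pos: [0.5821, -0.1298, 0.198]
orientation: [0.855, 3.022, -0.0]
force: [-0.3, -0.2, -0.2]
opening: 0.036
gripper_force: 0.0
```

```bash
python3 -c "
from h import *
snap('wrist','w8')
ims=[]
for n in('w7','w8'):
    c=load(n); u,v=map(int,proj(c,(.48,-.113,.04))); o=(max(u-75,0),max(v-100,0)); print(n,o,u,v)
    ims.append(cv2.resize(c['frame'][o[1]:o[1]+200,o[0]:o[0]+150,::-1],(400,533)))
cv2.imwrite('pics/m8.png',np.hstack(ims)); plan((.48,-.113,.2))"
```

```text
w7 (242, 58) 317 158
w8 (195, 15) 270 115
t 16.775 at [ 0.5821 -0.1299  0.198 ] yaw 148.38 tilt 0.04 q [-0.31  0.14  1.56 -0.    1.44 -1.32]
[[1.2, -0.49, -0.02], [1.2, -0.49, -0.02], [1.2, -0.49, -0.02], [1.2, -0.49, -0.02], [1.2, -0.49, -0.02], [1.2, -0.49, -0.02], [1.2, -0.49, -0.02], [1.2, -0.49, -0.02]] -0.0
```

View pics/m8.png

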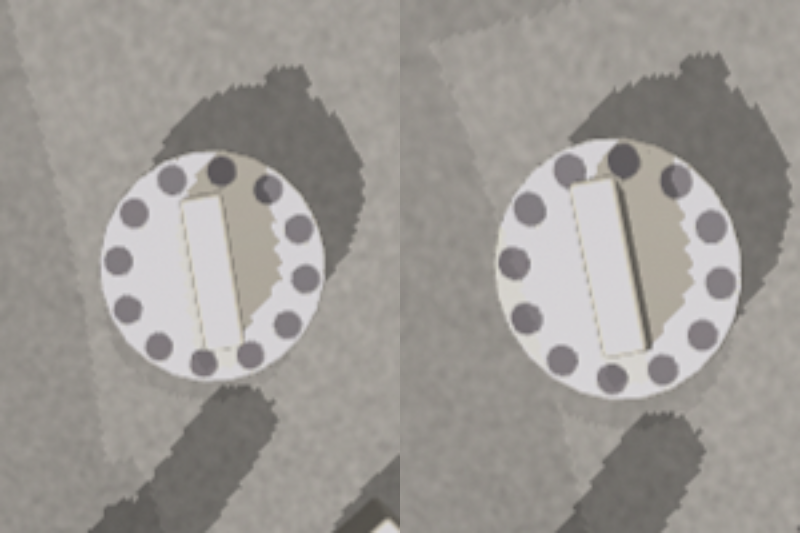

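The crop shows the rotor with 12 dots. The rib quad is (180,201)…(243,345) in the left view and (571,184)…(645,350) in the right view, tilted about 8° from the tool's x axis.

```bash
python3 -c "
from h import *
A=load('w7');B=load('w8');k=8/3
a=lambda x,y:(A,242+x/k-.4,58+y/k-.4)
b=lambda x,y:(B,195+(x-400)/k-.4,15+y/k-.4)
ra=[(180,201),(221,195),(243,345),(205,352)];rb=[(571,184),(614,178),(645,350),(603,357)]
X=np.array([tri(a(*p),b(*q))[0] for p,q in zip(ra,rb)])
print(X.round(4).tolist(),X.mean(0).round(4),'len',np.linalg.norm(X[0]-X[3]),np.linalg.norm(X[1]-X[2]),'ang',[np.degrees(np.arctan2(*(X[i]-X[j])[[1,0]])).round(2) for i,j in((0,3),(1,2))])
da=[(172,181),(222,171),(268,189),(299,229),(305,279),(288,325),(250,355),(204,362),(158,347),(127,309),(118,261),(134,213)]
db=[(570,168),(624,161),(676,181),(711,227),(721,283),(702,335),(663,370),(612,379),(562,361),(527,320),(514,263),(530,209)]
D=np.array([tri(a(*p),b(*q))[0] for p,q in zip(da,db)]); print('dots',D.mean(0).round(4),'r',np.linalg.norm(D-D.mean(0),axis=1).round(4))
for f,d,r in((a,da,ra),(b,db,rb)): print(np.mean([plane(*f(*p),.03) for p in d],0).round(4),np.mean([plane(*f(*p),.054) for p in r],0).round(4))
plan((.48,-.113,.2),148,1)"
```

```text
[[0.4576, -0.1074, 0.0517], [0.463, -0.0956, 0.0533], [0.5076, -0.1141, 0.0531], [0.5028, -0.1259, 0.0546]] [ 0.4827 -0.1107  0.0532] len 0.04897446017046553 0.04837153370480961 ang [np.float64(157.73), np.float64(157.48)]
dots [ 0.4825 -0.1106  0.03  ] r [0.033  0.033  0.0332 0.033  0.0331 0.033  0.0331 0.0329 0.0333 0.0339
 0.033  0.0331]
[ 0.4825 -0.1106  0.03  ] [ 0.4828 -0.1108  0.054 ]
[ 0.4825 -0.1105  0.03  ] [ 0.4829 -0.1106  0.054 ]
t 16.775 at [ 0.5821 -0.1299  0.198 ] yaw 148.38 tilt 0.04 q [-0.31  0.14  1.56 -0.    1.44 -1.32]
[[9.58, -3.92, -0.2]] 0.007
```

```bash
python3 -c "
from h import *
plan((.4826,-.1106,.16),157.6,3)"
```

```text
t 16.775 at [ 0.5821 -0.1299  0.198 ] yaw 148.38 tilt 0.04 q [-0.31  0.14  1.56 -0.    1.44 -1.32]
[[3.16, -1.19, 1.27], [3.22, -1.02, 1.27], [3.27, -0.84, 1.27]] -0.054
```

Emit:
{"method": "apply_moves", "body": {"delta_pos": [[3.16,-1.19,1.27],[3.22,-1.02,1.27],[3.27,-0.84,1.27],[0,0,4.0],[0,0,3.5],[0,0,0],[0,0,0],[0,0,0]], "twist": [-0.054,-0.054,-0.054,0,0,0,0,0]}}

```text
t: 17.77
tool_pos: [0.4843, -0.111, 0.0864]
orientation: [0.608, 3.079, -0.001]
force: [-0.8, 0.0, 1.2]
opening: 0.0361
gripper_force: 0.0
```

```bash
python3 -c "
from h import *
plan((.4826,-.1106,.06),157.6,1)"
```

```text
t 17.775 at [ 0.4843 -0.111   0.0864] yaw 157.66 tilt 0.19 q [-0.33 -0.01  1.94 -0.    1.22 -1.51]
[[0.17, -0.03, 2.64]] 0.001
```

Emit:
{"method": "apply_moves", "body": {"delta_pos": [[0.1,0,1.3],[0,0,1.3],[0,0,0],[0,0,0],[0,0,0]], "twist": [0,0,0,0,0]}}

```text
t: 18.4
tool_pos: [0.4823, -0.1101, 0.0586]
orientation: [0.608, 3.082, -0.0]
force: [-0.1, 0.6, -0.7]
opening: 0.0359
gripper_force: 0.0
```

```bash
python3 -c "
from h import *
plan((.4826,-.1106,.06),157.6,1)"
```

```text
t 18.4 at [ 0.4823 -0.1101  0.0586] yaw 157.67 tilt 0.03 q [-0.33  0.02  1.96  0.    1.16 -1.51]
[[-0.05, -0.03, -0.14]] 0.001
```

Emit:
{"method": "apply_moves", "body": {"delta_pos": [[-0.05,-0.03,-0.15],[0,0,0],[0,0,0]], "twist": [0,0,0]}}

```text
t: 18.77
tool_pos: [0.4824, -0.1105, 0.06]
orientation: [0.608, 3.082, -0.0]
force: [0.2, -0.0, -0.1]
opening: 0.0358
gripper_force: 0.0
```

Emit:
{"method": "apply_moves", "body": {"delta_pos": [[0,0,0],[0,0,0],[0,0,0],[0,0,0],[0,0,0]], "twist": [0,0,0,0,0], "gripper": 0, "squeeze": 25}}

```text
t: 19.4
tool_pos: [0.4823, -0.1105, 0.0598]
orientation: [-0.608, -3.082, -0.0]
force: [-0.1, -0.1, 0.1]
opening: 0.0139
gripper_force: 25.0
```

Emit:
{"method": "apply_moves", "body": {"delta_pos": [[0,0,-1.0],[0,0,-3.0],[0,0,-4.0],[0,0,-4.0],[0,0,-4.0],[0,0,0],[0,0,0]], "twist": [0,0,0,0,0,0,0]}}

```text
t: 20.27
tool_pos: [0.4821, -0.1104, 0.2195]
orientation: [-0.608, -3.082, -0.0]
force: [-0.3, 0.0, -2.2]
opening: 0.0138
gripper_force: 25.0
```

```bash
python3 -c "
from h import *
plan((.5902,.2631,.22),-174.1,10)"
```

```text
t 20.275 at [ 0.4821 -0.1104  0.2195] yaw 157.67 tilt 0.02 q [-0.33 -0.15  1.81 -0.    1.48 -1.51]
[[0.42, 3.87, -0.0], [0.23, 3.88, -0.0], [0.04, 3.89, -0.0], [-0.15, 3.89, -0.0], [-0.34, 3.87, -0.0], [-0.53, 3.85, -0.0], [-0.72, 3.82, -0.0], [-0.91, 3.78, -0.0], [-1.09, 3.73, -0.0], [-1.27, 3.67, -0.0]] -0.049
```

Emit:
{"method": "apply_moves", "body": {"delta_pos": [[0.42,3.87,0],[0.23,3.88,0],[0.04,3.89,0],[-0.15,3.89,0],[-0.34,3.87,0],[-0.53,3.85,0],[-0.72,3.82,0],[-0.91,3.78,0]], "twist": [-0.049,-0.049,-0.049,-0.049,-0.049,-0.049,-0.049,-0.049]}}

```text
t: 21.28
tool_pos: [0.5679, 0.1893, 0.2174]
orientation: [0.006, -3.138, 0.001]
force: [0.1, -0.2, -1.5]
opening: 0.0141
gripper_force: 25.0
```

Emit:
{"method": "apply_moves", "body": {"delta_pos": [[-1.09,3.73,0],[-1.27,3.67,0],[0,0,4],[0,0,4],[0,0,3],[0,0,0],[0,0,0],[0,0,0]], "twist": [-0.049,-0.049,0,0,0,0,0,0]}}

```text
t: 22.28
tool_pos: [0.5916, 0.2633, 0.1119]
orientation: [-0.157, 3.135, 0.001]
force: [-0.1, 0.2, -1.1]
opening: 0.0136
gripper_force: 25.0
```

```bash
python3 -c "
from h import *
plan((.5900,.2631,.1),-174.1,1)"
```

```text
t 22.275 at [0.5916 0.2633 0.1119] yaw -174.27 tilt 0.17 q [ 0.34  0.35  1.48  0.    1.31 -1.33]
[[0.16, -0.0, 1.19]] -0.003
```

Emit:
{"method": "apply_moves", "body": {"delta_pos": [[0,0,1.2],[0,0,0],[0,0,0],[0,0,0],[0,0,0]], "twist": [0,0,0,0,0]}}

```text
t: 22.9
tool_pos: [0.5906, 0.263, 0.0981]
orientation: [-0.157, 3.137, 0.0]
force: [0.5, -0.1, -1.6]
opening: 0.0141
gripper_force: 25.0
```

```bash
python3 -c "
from h import *
plan((.5900,.2631,.079),-174.1,1)"
```

```text
t 22.9 at [0.5906 0.263  0.0981] yaw -174.26 tilt 0.02 q [ 0.34  0.36  1.49  0.    1.29 -1.33]
[[0.06, 0.01, 1.91]] -0.003
```

Emit:
{"method": "apply_moves", "body": {"delta_pos": [[0.05,0,0.4],[0,0,0.5],[0,0,0.5],[0,0,0.3],[0,0,0.2],[0,0,0],[0,0,0]], "twist": [0,0,0,0,0,0,0]}}

```text
t: 23.78
tool_pos: [0.5901, 0.263, 0.0791]
orientation: [-0.157, 3.137, 0.0]
force: [-0.9, 0.6, -0.9]
opening: 0.0136
gripper_force: 25.0
```

Emit:
{"method": "apply_moves", "body": {"delta_pos": [[0,0,0.06],[0,0,0.06],[0,0,0],[0,0,0]], "twist": [0,0,0,0]}}

```text
t: 24.28
tool_pos: [0.5901, 0.2629, 0.0778]
orientation: [-0.157, 3.137, 0.0]
force: [0.1, -0.3, 0.0]
opening: 0.0137
gripper_force: 25.0
```

Emit:
{"method": "apply_moves", "body": {"delta_pos": [[0,0,0.06],[0,0,0],[0,0,0]], "twist": [0,0,0]}}

```text
t: 24.65
tool_pos: [0.5901, 0.263, 0.0778]
orientation: [-0.157, 3.137, 0.0]
force: [-2.8, -2.3, 5.0]
opening: 0.014
gripper_force: 25.0
```

Emit:
{"method": "apply_moves", "body": {"delta_pos": [[0,0,0],[0,0,0],[0,0,0],[0,0,0]], "twist": [0,0,0,0], "gripper": 3.6}}

```text
t: 25.15
tool_pos: [0.5899, 0.2629, 0.0769]
orientation: [0.157, -3.137, 0.0]
force: [-0.1, 0.9, 0.3]
opening: 0.0358
gripper_force: 0.0
```

Emit:
{"method": "apply_moves", "body": {"delta_pos": [[0,0,-1.0],[0,0,-3],[0,0,-5],[0,0,-5],[-4,-3,0],[-4,-3,0],[0,0,0],[0,0,0]], "twist": [0,0,0,0,0,0,0,0]}}

```text
t: 26.15
tool_pos: [0.6754, 0.2113, 0.2172]
orientation: [0.157, -3.137, -0.001]
force: [-0.1, -1.2, -0.8]
opening: 0.0362
gripper_force: 0.0
```

```bash
python3 -c "
from h import *
c=snap('wrist','w9');snap('top','t9'); h=np.radians(95.9); xc=np.array([np.cos(h),np.sin(h)]);yc=np.array([-xc[1],xc[0]])
print([tuple(np.round(proj(c,p),1)) for p in((.4796,.2597,.072),(.5900,.263,.072),(.548,.133,.063))])
plan((.550,.085,.22),95.9,10)
cv2.imwrite('pics/m9.png',c['frame'][:,:,::-1])"
```

```text
[(np.float64(413.3), np.float64(-26.1)), (np.float64(393.3), np.float64(135.4)), (np.float64(234.9), np.float64(62.6))]
t 26.25 at [0.6749 0.212  0.2176] yaw -174.21 tilt 0.02 q [ 0.23  0.43  1.18  0.    1.53 -1.44]
[[1.37, -1.14, -0.02], [1.18, -1.34, -0.02], [0.95, -1.51, -0.02], [0.71, -1.64, -0.02], [0.44, -1.73, -0.02], [0.17, -1.77, -0.02], [-0.11, -1.78, -0.02], [-0.39, -1.74, -0.02], [-0.66, -1.66, -0.02], [-0.91, -1.53, -0.02]] 0.157
```

View pics/m9.png

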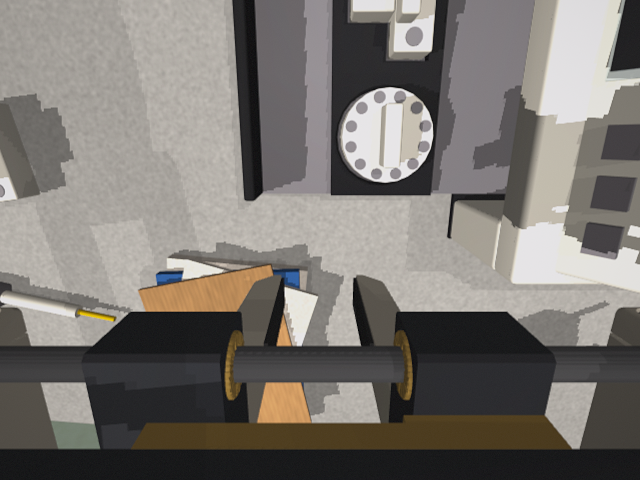

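The rotor sits centred in its nest, rib centre about (393,135) as predicted. Now I'll move round to the front of the panel with the fingers closed.

Emit:
{"method": "apply_moves", "body": {"delta_pos": [[1.37,-1.14,0],[1.18,-1.34,0],[0.95,-1.51,0],[0.71,-1.64,0],[0.44,-1.73,0],[0.17,-1.77,0],[-0.11,-1.78,0],[-0.39,-1.74,0]], "twist": [0.157,0.157,0.157,0.157,0.157,0.157,0.157,0.157], "gripper": 0, "squeeze": 10}}

```text
t: 27.25
tool_pos: [0.5743, 0.1102, 0.2177]
orientation: [1.721, 2.628, 0.001]
force: [0.2, 0.9, 0.1]
opening: 0.0003
gripper_force: 0.0
```

Emit:
{"method": "apply_moves", "body": {"delta_pos": [[-0.66,-1.66,0],[-0.91,-1.53,0],[0,0,0],[0,0,0],[0,0,0]], "twist": [0.157,0.157,0,0,0]}}

```text
t: 27.88
tool_pos: [0.5506, 0.0848, 0.2171]
orientation: [2.103, 2.334, 0.0]
force: [0.0, 0.0, -0.9]
opening: 0.0007
gripper_force: 0.0
```

```bash
python3 -c "
from h import *
plan((.550,.085,.065),95.9,4)"
```

```text
t 27.875 at [0.5506 0.0848 0.2171] yaw 95.94 tilt 0.02 q [ 0.06  0.03  1.64  0.    1.47 -0.04]
[[0.01, -0.01, 3.8], [0.01, -0.01, 3.8], [0.01, -0.01, 3.8], [0.01, -0.01, 3.8]] 0.0
```

Emit:
{"method": "apply_moves", "body": {"delta_pos": [[0,0,3.8],[0,0,4],[0,0,4],[0,0,3.4],[0,0,0],[0,0,0]], "twist": [0,0,0,0,0,0]}}

```text
t: 28.62
tool_pos: [0.5513, 0.0844, 0.0664]
orientation: [2.105, 2.331, 0.002]
force: [0.3, -1.8, 0.7]
opening: 0.0009
gripper_force: 0.0
```

Emit:
{"method": "apply_moves", "body": {"delta_pos": [[1.0,0,0],[1.0,0,0],[0.5,0,0],[0.5,0,0],[0.5,0,0],[0.5,0,0],[0.5,0,0],[0.5,0,0]], "twist": [0,0,0,0,0,0,0,0]}}

```text
t: 29.62
tool_pos: [0.5453, 0.1338, 0.065]
orientation: [2.107, 2.33, -0.001]
force: [-0.1, -3.6, -0.5]
opening: 0.0002
gripper_force: 1.5
```

Emit:
{"method": "apply_moves", "body": {"delta_pos": [[0.7,0,0],[1,0,0],[1.1,0,0],[1.1,0,0],[1.1,0,0],[1.1,0,0],[1.1,0,0],[1.1,0,0]], "twist": [0,0,0,0,0,0,0,0]}}

```text
t: 30.62
tool_pos: [0.5369, 0.2172, 0.065]
orientation: [2.106, 2.331, -0.0]
force: [2.3, -3.4, -0.8]
opening: 0.0004
gripper_force: 1.8
```

Emit:
{"method": "apply_moves", "body": {"delta_pos": [[1.0,0,0],[1.0,0,0],[0.8,0,0],[0.6,0,0],[0.5,0,0],[0.4,0,0],[0,0,0]], "twist": [0,0,0,0,0,0,0]}}

```text
t: 31.5
tool_pos: [0.5324, 0.2598, 0.065]
orientation: [-2.106, -2.33, -0.0]
force: [-0.3, -0.2, 0.1]
opening: 0.001
gripper_force: 0.0
```

Emit:
{"method": "apply_moves", "body": {"delta_pos": [[0.4,0,0],[0.4,0,0],[0.4,0,0]], "twist": [0,0,0]}}

```text
t: 31.88
tool_pos: [0.5316, 0.2678, 0.065]
orientation: [2.104, 2.328, -0.009]
force: [-0.6, -31.7, 11.5]
opening: 0.0007
gripper_force: 15.7
```

Emit:
{"method": "apply_moves", "body": {"delta_pos": [[0.2,0,0],[0.1,0,0]], "twist": [0,0]}}

```text
t: 32.12
tool_pos: [0.5316, 0.2678, 0.0651]
orientation: [2.104, 2.325, -0.014]
force: [-1.9, -35.7, 14.0]
opening: 0.0004
gripper_force: 18.1
```

The stop is reached: y stays at 0.2678 while force builds. I'll back off, rise and check.

Emit:
{"method": "apply_moves", "body": {"delta_pos": [[-0.5,0,0],[-2,0,0],[-3,0,0],[-4,0,-2],[-4,0,-4],[0,0,-4],[0,0,0],[0,0,0]], "twist": [0,0,0,0,0,0,0,0]}}

```text
t: 33.12
tool_pos: [0.5445, 0.1398, 0.1646]
orientation: [-2.106, -2.331, -0.0]
force: [0.6, -0.1, -0.3]
opening: 0.0004
gripper_force: 0.0
```

Run:
```python
from h import *
a=snap('top','t10'); b=snap('side','s10')
s=pose()[0];print(s['t'],s['tool_pos'],s['force'])
h=np.radians(95.9); xc=np.array([np.cos(h),np.sin(h)]);yc=np.array([-xc[1],xc[0]])
# panel black mask top edge in the top view: min/max of dark pixels around expected panel
c0=load('t9')
for n,c in(('before',c0),('after',a)):
    g=c['frame'].max(2); out=[]
    for s_ in np.arange(-.09,.091,.02):
        prof=[]
        ds=np.arange(-.03,.22,.001)
        for d in ds:
            p=np.array([.548,.133])+d*xc+s_*yc; u,v=proj(c,(*p,.063)); prof.append(int(g[int(round(v)),int(round(u))]))
        i=np.where(np.array(prof)<50)[0]; out.append(round(float(ds[i[0]]),3) if len(i) else None)
    print(n,out)
```

```text
33.225 [0.54366852 0.13987676 0.16332311] [-0.04827494 -0.0390877  -0.0504443 ]
before [None, -0.002, -0.002, None, None, None, None, None, None, None]
after [0.143, 0.142, -0.005, -0.021, -0.005, -0.005, -0.018, 0.14, 0.14, 0.137]
```

Run:
```python
from h import *
h=np.radians(95.9); xc=np.array([np.cos(h),np.sin(h)]);yc=np.array([-xc[1],xc[0]])
for n in('t9','t10'):
  c=load(n); g=c['frame'].min(2)
  for z,ss in((0.,(-.145,-.13,.13,.145)),(.063,(-.1,-.09,.08,.09,.1))):
    for s_ in ss:
      r=[]
      for d in np.arange(.09,.25,.005):
        u,v=proj(c,(*(np.array([.548,.133])+d*xc+s_*yc),z)); r.append(int(g[int(round(v)),int(round(u))]))
      print(n,z,s_,r)
```

```text
t9 0.0 -0.145 [135, 134, 135, 135, 133, 132, 131, 118, 130, 121, 102, 68, 96, 66, 47, 44, 42, 65, 76, 64, 103, 119, 115, 86, 120, 122, 106, 64, 100, 136, 136, 135]
t9 0.0 -0.13 [134, 134, 134, 133, 132, 133, 132, 130, 130, 128, 127, 126, 120, 116, 113, 106, 99, 94, 74, 75, 105, 106, 91, 97, 109, 99, 62, 50, 85, 137, 134, 136]
t9 0.0 0.13 [134, 134, 134, 134, 134, 133, 134, 134, 134, 133, 134, 134, 132, 131, 132, 128, 122, 113, 97, 86, 104, 128, 128, 91, 115, 115, 116, 129, 132, 175, 176, 175]
t9 0.0 0.145 [134, 134, 133, 133, 134, 134, 133, 133, 134, 133, 133, 133, 131, 131, 130, 125, 120, 111, 95, 80, 131, 125, 128, 82, 116, 115, 101, 77, 74, 69, 66, 70]
t9 0.063 -0.1 [134, 132, 133, 132, 132, 131, 130, 130, 127, 125, 122, 117, 115, 111, 106, 94, 83, 84, 98, 101, 71, 104, 97, 61, 53, 56, 125, 136, 136, 136, 135, 126]
t9 0.063 -0.09 [133, 133, 133, 133, 133, 132, 133, 132, 130, 127, 124, 119, 118, 114, 108, 100, 82, 78, 73, 61, 84, 94, 87, 98, 83, 70, 133, 136, 136, 137, 135, 119]
t9 0.063 0.08 [134, 135, 135, 134, 134, 134, 133, 132, 133, 133, 133, 133, 134, 129, 128, 120, 115, 101,
[... 1169 characters left out ...]
 126, 125, 124, 108, 66, 62, 62, 60, 119, 176, 176, 176, 175, 175, 176]
t10 0.063 -0.09 [141, 140, 102, 80, 79, 114, 135, 134, 90, 134, 113, 22, 21, 93, 113, 103, 109, 109, 103, 102, 101, 83, 102, 99, 97, 140, 176, 176, 176, 175, 175, 170]
t10 0.063 0.08 [90, 83, 74, 64, 113, 130, 114, 114, 132, 86, 21, 2, 17, 66, 74, 68, 69, 68, 69, 67, 68, 67, 69, 67, 69, 50, 125, 138, 138, 137, 137, 131]
t10 0.063 0.09 [70, 38, 55, 67, 124, 124, 80, 106, 126, 97, 13, 11, 16, 58, 75, 69, 68, 70, 69, 68, 69, 69, 68, 69, 65, 61, 129, 137, 138, 138, 137, 126]
t10 0.063 0.1 [98, 88, 71, 91, 116, 113, 78, 117, 113, 80, 21, 15, 15, 63, 73, 69, 69, 69, 69, 69, 70, 69, 67, 70, 67, 89, 153, 138, 138, 138, 138, 137]
```

The fingers carried the whole load, so this looks like the real stop. I'll touch the panel once more to make sure it did not rebound.

Emit:
{"method": "apply_moves", "body": {"delta_pos": [[0,0,4],[0,0,4],[3,0,1.8],[4,0,0],[3,0,0],[1.5,0,0],[0.5,0,0],[0.2,0,0]], "twist": [0,0,0,0,0,0,0,0]}}

```text
t: 34.22
tool_pos: [0.5323, 0.2607, 0.0667]
orientation: [-2.107, -2.331, 0.001]
force: [-0.6, -1.0, -0.5]
opening: 0.0006
gripper_force: 0.0
```

Emit:
{"method": "apply_moves", "body": {"delta_pos": [[0.2,0,0],[0.1,0,0],[0,0,0]], "twist": [0,0,0]}}

```text
t: 34.6
tool_pos: [0.5323, 0.2639, 0.0671]
orientation: [2.107, 2.33, 0.0]
force: [0.7, -0.3, -1.0]
opening: 0.0006
gripper_force: 0.0
```

Emit:
{"method": "apply_moves", "body": {"delta_pos": [[0.2,0,0],[0.1,0,0],[0,0,0]], "twist": [0,0,0]}}

```text
t: 34.98
tool_pos: [0.5319, 0.2673, 0.0671]
orientation: [2.106, 2.331, 0.0]
force: [0.4, -0.8, -0.1]
opening: 0.0002
gripper_force: 0.0
```

Emit:
{"method": "apply_moves", "body": {"delta_pos": [[0.15,0,0],[0.1,0,0],[0,0,0]], "twist": [0,0,0]}}

```text
t: 35.35
tool_pos: [0.5318, 0.2676, 0.0671]
orientation: [2.106, 2.329, -0.005]
force: [-0.9, -10.7, 3.7]
opening: 0.0004
gripper_force: 5.3
```

Emit:
{"method": "apply_moves", "body": {"delta_pos": [[-0.5,0,0],[-2,0,0],[-3,0,0],[-4,0,-2],[-4,0,-4],[0,0,-4],[0,0,0],[0,0,0]], "twist": [0,0,0,0,0,0,0,0]}}

```text
t: 36.35
tool_pos: [0.5449, 0.1348, 0.1666]
orientation: [-2.107, -2.33, 0.0]
force: [-0.8, -0.2, -0.3]
opening: 0.0005
gripper_force: 0.0
```

```bash
python3 -c "
from h import *
print(robot.read_state()['force'],robot.read_state()['t']); print(robot.close_job())"
```

```text
[-0.76592726 -0.2071913  -0.30510333] 36.35
the job is handed in; nothing more can be done
None
```

I handed the job in at 36 s: both parts are seated in their nests and the carrier is pushed to a hard stop, but no verdict came back; I also viewed 11 pictures (limit 10), and one wrong-way move pressed the fingers onto the tee at about 61 N before I released and regripped it.

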